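# Release the lid stay and close the damp chest

### The arm

A 7-joint arm with a two-finger parallel gripper is mounted at the origin on the work surface. World frame = base frame: x ahead of the robot, y to its left, z up, the work surface at z = 0. Lengths are in m, angles in degrees, forces in N, time in s.
With the tool pointing down it reaches from about 0.425 to 0.875 m from the base axis. Payload 4.7 kg.
Tool frame: the origin (TCP) lies at the very end of the fingers, on their centre line; the grasp point (between the pads) lies env.grip_point_offset behind it (env.grip_point_offset is the distance from the TCP to the grasp point, in m); z points along the fingers, y is the direction in which the jaws open and shut (so a half turn about z gives the same grasp; the last joint's range is limited). The gripper opens to 87 mm and grips with 3 to 60 N. Pads are 19 mm wide; open, the fingers measure 117 mm over their backs; the gripper's body (75 mm by 190 mm) begins 51 mm behind the grasp point.
Start: joints at [-63.936, 18.392, -4.016, 83.108, 1.295, 78.541, -3.26], TCP at [0.277, 0.588, 0.223] pointing down, gripper open.
Joint ranges: [-163.93, 163.93], [-17.29, 119.83], [-79.2, 71.16], [3.27, 140.29], [-89.18, 269.18], [5.43, 117.66], [-154.24, 154.24]. Speed limits (degrees/s): [147.25, 147.25, 180, 180, 180, 180, 180].

### API

Orientations are given as [roll, pitch, yaw] about the fixed x, y, z axes, in that order (R = Rz(yaw) Ry(pitch) Rx(roll)).
In Python, from cell import env gives the robot as it stands.
- The arm moves only by the tool send_rows, never from a script. Its argument "plan" is a list of rows, each a list of 7 numbers: the finger opening in mm, from 0 to 87, then the shift along the tool's x, y, z in mm, then the turn, a rotation vector about the tool's x, y, z in rad. A call has 1 to 12 rows; each row shifts and turns the commanded pose from where the row before left it, along the tool's axes as they then stand; what a row does not reach is not made up. A row lasts 1/10 s, in which the tool goes at most 50 mm and 8.59 degrees, less where a joint would pass 70% of its speed; a pose out of reach is approached as far as the arm can. A call is refused whole if a number of a shift passes 50 or a number of a turn 0.15, either way. A call with a gripper value outside its range is refused whole. The fingers move at their own pace and stop on an object; "grip_force" is the grip in N (left out, the last holds). Time passes only in rows, so rows that do not move let the fingers close. It gives the time, the measured TCP pose, the force and the opening at its end, in the units of the state.
- env.get_obs(): the state, without advancing time (a new reading comes with each control period).
- env.read_camera(name): name is "scene" or "top" or "wrist"; returns the picture (420x560x3 uint8, red, green, blue); there is no depth.
- env.get_calibration(name): a dict with "fx", "fy", "cx", "cy" (pixels), "extrinsics" (4x4, takes a point from camera to world coordinates). Camera axes: x right, y down, z forward; pixel columns grow to the right and rows downward; lengths in m; the calibration is good to about 2 mm. A picture is of the moment at which its call begins: read the wrist's pose just before it. get_calibration takes no time and is no camera call; for the wrist camera it gives the pose at the moment of the call.
- env.sign_off(): hands the job in, once; it reports no verdict.
Trained networks look in the newest picture that a camera, given by its name, has taken for a name from the list of things; names that differ only in an ending like _2 or _b are one class to them, and where a whole thing is asked for, a point or a joint stands for the part that bears it (a point fixed in the world has none). Each returns a list of dicts, best first, with "confidence" (0 to 1); they miss things now and then, are a little off and sometimes report something else, mostly with a low value. They report only what shows in the picture. A call takes as long as a camera call.
- env.regions_of(camera, query): "region" (420x560 bool, what is visible of it) and "rect" ([left, top, right, bottom] in pixels, round what is visible of it).
The state is a dict: "time_s": time; "qpos": joint angles; "joint_velocities": joint speeds; "effort": joint torques, N m; "tool_pos": TCP position; "tool_rot": TCP orientation; "force": force on the tool from outside, world axes, zero at the start; "wrist_torque": the same for the moment, N m; "grip_width": finger opening in m.
Only numpy, scipy, OpenCV 4.12 (cv2) and the standard library are available. Lean on these libraries where they do the work, as an engineer would, in place of code of your own. Each camera call takes 0.05 s, during which the arm holds its last target. There are 200 camera calls.

### The job

The plywood damp chest on the pottery bench stands open, its lid propped by a folding stay on its right end that has locked straight. Take the wooden pull at the stay's knee and gently lift the knee past centre so that the stay unlocks, then take the lid by its bar and ease it down, without letting it drop, until it is shut. Last, press down on the steel plate on top of the lid with about 20 N for half a second, never over 35 N, to seat the rubber gasket, and let go; do not strain the stay or the lid, and leave the pottery alone.

Things in the scene. Friction and masses are not known exactly. Their poses are not given: they have to be found in the camera images.
- chest: Open plywood chest fixed to the bench, 180 mm deep (x) by 260 mm long (y) by 100 mm high. Origin: centre of its underside, on the bench. Its x axis points from the front (free edge of the lid) to the back (hinges), y along its length to the left (the stay is on the -y end), z up. It does not move, but is set down anywhere, turned up to 0.3 rad.
- lid_hinge (a point): Middle of the lid's hinge line, at chest coordinates (90, 0, 100) mm. The hinge line runs along the chest's y axis.
- lid_panel (a joint): How far the lid has come down, rad: about 0 (-0.1 to 0.1) propped open, 60 degrees above level; 1.047 fully shut. Lid: plywood 180 x 260 x 12 mm, 0.75 kg, give or take a quarter. The hinge is nearly free: down to 0.25 the stiff stay holds the unlocked lid, further down it falls if nothing carries it.
- lid_bar (a point): Middle of the round steel bar before the lid's free edge: 12 mm thick, 130 mm long, parallel to the hinge line, 225 mm from it (6 mm above it when shut). Two prongs, 50 mm to either side, carry it 45 mm off the lid's edge; its middle 80 mm is free to pinch and turns between the fingers. 300 mm above the bench open, 106 mm shut. Gap bar to lid 39 mm: let go by opening only some 15 mm a side.
- stay_bracket (a point): Middle of the slot in the stay's lower bracket, outside the chest's -y end, at chest (-80, -130, 85) mm. The lower pivot pin is clamped in this slot, up to 8 mm either way along chest x; where is not reported. From the pin the lower link (steel strip, 78 mm between pivots) rises backwards to the knee.
- stay_top (a point): Middle of the slot in the stay's upper bracket on the lid's -y edge, 90 mm from the hinge line, in the plane of the lid's underside. The upper link (78 mm, from the knee) pivots on a pin clamped in this slot, up to 10 mm either way along the lid; not reported. Locked, the links are nearly in line, rising backwards at some 37 degrees, the knee sagging 5 mm below that line on a stop.
- pull_nominal (a point): Point fixed to the chest, 50 mm off its -y end, where the pull's axis lies with both pins in mid-slot and the stay locked: chest (-15, -180, 127) mm. The true pull is up to 10 mm off in x, 6 mm in z, and not tracked: feel for it. Pull: round wood, 14 mm thick, sticks out from the knee along chest -y, from 12 to 78 mm off the chest's end, then a 20 mm end knob. Pinch it near 50 mm.
- knee_nominal (a point): As pull_nominal, at the chest's end face. Lifting swings the pull about the lower pin (radius 78 mm), first up and forward, square to the link. 5 mm reaches centre; some 40 mm brings the lid down 0.2 rad, where it stays by itself. The knee is stiff: 8 N at a creep, 5 N more per 25 mm/s. Stay and lid bend if the fingers' forces on them pass 35 N in all (both pads): pinch with 10 to 12 N.
- press_plate (a point): Flat steel plate on the lid's upper face, 40 mm (chest x) by 90 mm (chest y), 3 mm thick, its middle 150 mm from the hinge line and half way along the lid. The point is the middle of its top face, 115 mm above the bench when shut. The shut lid rests hard on the rim: there is hardly any give under the plate.
- bowl: Terracotta bowl, 110 mm across, 55 mm high; a bystander. Origin: centre of its underside.
- dish: Green glazed dish, 90 mm across, 35 mm high; a bystander. Origin: centre of its underside.
- pot_lid: Terracotta pot lid with a knob, 100 mm across, 47 mm high; a bystander. Origin: centre of its underside.

How it is judged:
By the outcome, as a careful person would: the job done as asked, in the order asked, and still so for the second after the job is handed in, with the robot touching nothing.
It also fails if it takes over 72 s, if anything falls off the work surface, if the arm or the gripper's body presses on something with over 40 N, if the wrist force passes 120 N, or if a joint passes its speed limit or range.

## Working session

There is one attempt and no reset: what is moved stays moved. The work goes in short steps, Python scripts to look and compute and a tool call to move; the robot and the scene stay as the last step left them, time stands still between calls to the robot, and variables do not carry over. Pictures are saved under pics/ and viewed, about 8 in all and at most 12, crops included, and the job is handed in when it is done.

Besides the shell and the picture viewer there is one more tool, called after "Call:" by a JSON object that holds its "api" and its "payload". send_rows: Moves the arm, as the interface text tells. Its arguments: {"type":"object","properties":{"plan":{"type":"array"},"grip_force":{"type":"number"}},"required":["plan"]}

```bash
ls; mkdir -p pics
python3 - <<'E'
from cell import env
import cv2,numpy as np
o=env.get_obs()
print({k:np.round(v,3) for k,v in o.items()}, env.grip_point_offset)
for c in ["scene","top"]:
    im=env.read_camera(c); cv2.imwrite(f"pics/{c}0.png",im[:,:,::-1])
    k=env.get_calibration(c); print(c,k["fx"],k["cx"],k["cy"],np.round(k["extrinsics"],3).tolist())
    for q in ["chest","lid_panel","lid_bar","press_plate","pull_nominal","stay_bracket","stay_top","bowl","dish","pot_lid"]:
        try:
            for d in env.regions_of(c,q)[:2]: 
                ys,xs=np.nonzero(d["region"]); print(q,round(d["confidence"],2),d["rect"],xs.mean().round(1),ys.mean().round(1))
        except Exception as e: print(q,e)
a=cv2.hconcat([cv2.imread("pics/scene0.png"),cv2.imread("pics/top0.png")])
E
```

```text
pics
{'time_s': np.float64(0.0), 'qpos': array([-63.937,  18.44 ,  -4.016,  83.174,   1.296,  78.541,  -3.26 ]), 'joint_velocities': array([ 0.029,  0.127, -0.031,  0.004, -0.047, -0.012,  0.063]), 'effort': array([ 0.0000e+00, -4.9129e+01, -4.0300e-01, -3.1253e+01, -6.4000e-02,
        4.4000e-02,  0.0000e+00]), 'tool_pos': array([0.277, 0.587, 0.221]), 'tool_rot': array([-1.79890e+02,  7.00000e-03,  1.54747e+02]), 'force': array([0.255, 0.673, 0.439]), 'wrist_torque': array([-0.01 ,  0.039, -0.015]), 'grip_width': np.float64(0.087)} 0.0187
scene 481.0962564528589 274.83365179039725 213.36675665263826 [[0.867, 0.39, -0.309, 1.012], [0.497, -0.66, 0.563, -0.794], [0.015, -0.642, -0.767, 1.293], [0.0, 0.0, 0.0, 1.0]]
chest 0.69 [250.5, 162.3, 348.2, 282.9] 302.9 226.0
lid_panel 0.86 [275.5, 166.6, 348.5, 267.2] 311.8 213.9
lid_bar 0.87 [275.4, 169.5, 348.7, 263.0] 312.2 213.7
press_plate 0.88 [274.0, 166.4, 350.5, 262.9] 312.1 213.3
pull_nominal 0.89 [250.3, 164.4, 349.1, 283.1] 303.2 226.0
stay_bracket 0.89 [248.9, 168.9, 349.2, 279.9] 302.8 225.8
stay_top 0.78 [272.9, 165.3, 351.1, 
[... 307 characters left out ...]
1, -0.992, 1.468], [0.0, 0.0, 0.0, 1.0]]
chest 0.58 [193.0, 141.1, 324.5, 226.5] 248.4 181.7
lid_panel 0.67 [189.3, 135.3, 303.6, 187.6] 247.6 162.1
lid_bar 0.89 [192.8, 139.8, 298.4, 186.5] 248.4 161.7
lid_bar 0.18 [405.7, 230.6, 433.9, 263.5] 418.6 245.8
press_plate 0.61 [191.9, 141.2, 301.2, 185.9] 247.5 162.5
press_plate 0.6 [190.1, 138.4, 326.3, 226.0] 248.7 181.8
pull_nominal 0.91 [191.9, 137.6, 326.3, 226.1] 248.7 181.7
stay_bracket 0.67 [190.1, 137.7, 325.0, 226.6] 248.4 181.7
stay_top 0.73 [190.3, 137.5, 301.9, 183.3] 247.7 161.7
bowl 0.67 [389.2, 163.1, 431.2, 205.5] 411.5 184.5
dish 0.64 [408.0, 231.2, 431.4, 262.4] 418.4 245.4
pot_lid 0.96 [121.9, 212.8, 156.4, 245.3] 138.6 231.1
```

Run:
```python
import cv2
a=cv2.imread("pics/top0.png")[110:290,100:460]; cv2.imwrite("pics/topc.png",cv2.resize(a,None,fx=2.2,fy=2.2,interpolation=cv2.INTER_CUBIC))
a=cv2.imread("pics/scene0.png")[130:390,140:400]; cv2.imwrite("pics/scc.png",cv2.resize(a,None,fx=2.3,fy=2.3,interpolation=cv2.INTER_CUBIC))
```

```text
(no output)
```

View pics/topc.png

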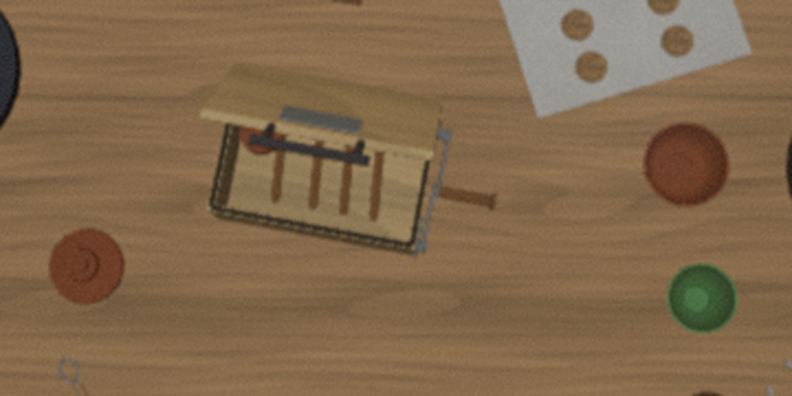

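View pics/scc.png

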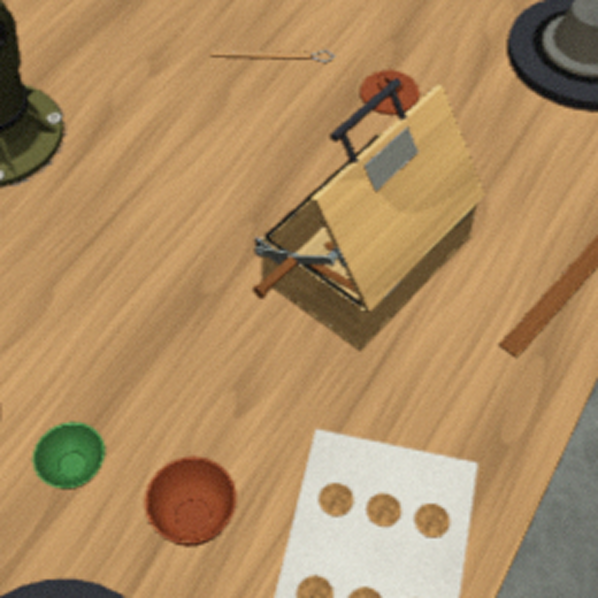

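The top crop shows the chest at crop (212–440, 65–250), with the bar from (258,141) to (368,160) and the pull from (441,192) to (494,202). The scene crop shows the lid and stay from the back right, with the pull knob at (262,292). The bystanders are all well away from the chest. Next I fit the pose.

```bash
cat > h.py <<'E'
from cell import env
import numpy as np
from scipy.spatial.transform import Rotation as R
from scipy.optimize import least_squares
def lidpt(r,y,n,l):
    a=np.pi/3-l; return np.array([.09-r*np.cos(a)+n*np.sin(a),y,.1+r*np.sin(a)+n*np.cos(a)])
def c2w(p,P):
    c,s=np.cos(P[2]),np.sin(P[2]); p=np.asarray(p); return np.array([P[0]+c*p[0]-s*p[1],P[1]+s*p[0]+c*p[1],p[2]])
def proj(k,w):
    E=k["extrinsics"]; q=E[:3,:3].T@(w-E[:3,3]); return np.array([k["fx"]*q[0]/q[2]+k["cx"],k["fy"]*q[1]/q[2]+k["cy"]])
E
cat > fit.py <<'E'
from h import *
T=lambda u,v:("top",u/2.2+100,v/2.2+110)
S=lambda u,v:("scene",u/2.3+140,v/2.3+130)
K={c:env.get_calibration(c) for c in("top","scene")}
f=[]
add=lambda px,fn,n:f.append((px,fn,n))
add(T(212,209),lambda l:[-.09,.13,.1],'FLrim');add(T(414,250),lambda l:[-.09,-.13,.1],'FRrim')
add(T(258,141),lambda l:lidpt(.225,.065,.006,l),'barL');add(T(368,160),lambda l:lidpt(.225,-.065,.006,l),'barR')
add(T(202,117),lambda l:lidpt(.18,.13,0,l),'lidL');add(T(432,158),lambda l:lidpt(.18,-.13,0,l),'lidR')
add(S(440,87),lambda l:lidpt(.18,.13,.012,l),'slidL');add(S(318,200),lambda l:lidpt(.18,-.13,.012,l),'slidR')
add(S(368,310),lambda l:lidpt(0,-.13,.012,l),'shR');add(S(483,190),lambda l:lidpt(0,.13,.012,l),'shL')
add(S(360,349),lambda l:[.09,-.13,0],'sbot')
add(S(336,135),lambda l:lidpt(.225,-.065,.006,l),'sbR');add(S(397,86),lambda l:lidpt(.225,.065,.006,l),'sbL')
res=lambda P:np.concatenate([proj(K[p[0]],c2w(fn(P[3]),P))-p[1:] for p,fn,n in f])
s=least_squares(res,[.5,.05,-.2,0],loss='soft_l1');P=s.x
print(np.round(P,4));r=res(P).reshape(-1,2)
for (p,fn,n),e in zip(f,r):print(n,np.round(e,1))
np.save("P.npy",P)
for nm,pt in dict(bar=lidpt(.225,0,.006,P[3]),pull=[-.015,-.18,.127],plate=[-.06,0,.115],hinge=[.09,0,.1]).items():print(nm,np.round(c2w(pt,P),4))
# pull: fit axis end (dx,dz,len) from knob centre/root
ob=[(T(492,202),'e'),(S(262,292),'e')]
g=lambda q:np.concatenate([proj(K[p[0]],c2w([-.015+q[0],-.13-q[2],.127+q[1]],P))-p[1:] for p,_ in ob])
s=least_squares(g,[0,0,.08]);print('pull',np.round(s.x,4),np.round(s.fun,1))
E
python3 fit.py
```

```text
[ 0.6238  0.0867 -0.1781  0.0148]
FLrim [-2.2  1.6]
FRrim [0.8 0.2]
barL [-3.6 -1.3]
barR [ 1.2 -0.1]
lidL [-0.8  0.8]
lidR [0.5 1.1]
slidL [ 1.1 -0.8]
slidR [-0.4 -0.1]
shR [0.9 1.1]
shL [0.6 2. ]
sbot [-0.1  1.3]
sbR [-0.9  1.6]
sbL [ 0.5 -1.7]
bar [0.6039 0.0903 0.2962]
pull [ 0.5771 -0.0878  0.127 ]
plate [0.5647 0.0974 0.115 ]
hinge [0.7123 0.0708 0.1   ]
pull [-0.0024 -0.0002  0.0782] [-0.3 -0.5 -0.6  0.1]
```

The fit is good to about 3 mm and puts the chest at (0.624, 0.087) with yaw −10.2°. I'll lift and swing over to a point above the pull.

Call:
{"api": "send_rows", "payload": {"plan": [[87,0,0,-50,0,0,0],[87,0,0,-50,0,0,0],[87,0,0,-50,0,0,0],[87,-44,-5,0,0,0,0.072],[87,-44,-5,0,0,0,0.072],[87,-44,-5,0,0,0,0.072],[87,-44,-5,0,0,0,0.072],[87,-44,-5,0,0,0,0.072],[87,-44,-5,0,0,0,0.072],[87,-44,-5,0,0,0,0.072],[87,-44,-5,0,0,0,0.072],[87,-44,-5,0,0,0,0.072]]}}

```text
time_s: 2.3
tool_pos: [0.5391, 0.294, 0.3724]
tool_rot: [180.0, 0.0, 117.4]
force: [1.5, 0.7, 0.9]
grip_width: 0.0872
```

Call:
{"api": "send_rows", "payload": {"plan": [[87,-44,-5,0,0,0,0.072],[87,-44,-5,0,0,0,0.072],[87,-44,-5,0,0,0,0.072],[87,-44,-5,0,0,0,0.072],[87,-44,-5,0,0,0,0.072],[87,-44,-5,0,0,0,0.072],[87,-44,-5,0,0,0,0.072],[87,-44,-5,0,0,0,0.072],[87,-44,-5,0,0,0,0.072],[87,0,0,0,0,0,0],[87,0,0,0,0,0,0]]}}

```text
time_s: 3.4
tool_pos: [0.5696, -0.096, 0.373]
tool_rot: [180.0, -0.0, 80.3]
force: [0.7, 1.1, -0.3]
grip_width: 0.087
```

```bash
cat >> h.py <<'E'
def w2c(w,P):
    c,s=np.cos(P[2]),np.sin(P[2]); d=np.asarray(w)[:2]-P[:2]; return np.array([c*d[0]+s*d[1],-s*d[0]+c*d[1],w[2]])
def delta(target,rot=None):
    "tool-frame shift (mm) and turn (rad) from present pose to TCP target"
    o=env.get_obs(); A=R.from_euler('xyz',o["tool_rot"],degrees=True)
    d=A.inv().apply(np.asarray(target)-o["tool_pos"])*1e3
    t=(A.inv()*R.from_euler('xyz',rot,degrees=True)).as_rotvec() if rot is not None else None
    return np.round(d,1),None if t is None else np.round(t,3)
E
python3 - <<'E'
from h import *
import cv2
P=np.load("P.npy"); k=env.get_calibration("wrist"); im=env.read_camera("wrist")[:,:,::-1].copy()
cv2.imwrite("pics/w1raw.png",im)
for n,p in dict(pullin=[-.017,-.142,.127],pullout=[-.017,-.208,.127],FR=[-.09,-.13,.1],BR=[.09,-.13,.1],lidR=lidpt(.18,-.13,.012,P[3]),brk=[-.08,-.13,.085]).items():
    u=proj(k,c2w(p,P)); print(n,u.round(0)); cv2.circle(im,tuple(int(x) for x in u),3,(0,0,255),-1)
cv2.imwrite("pics/w1.png",im)
print(delta(c2w([-.017,-.184,.108],P),[180,0,np.degrees(P[2])+90]))
E
```

```text
pullin [278. 139.]
pullout [277. 190.]
FR [223. 128.]
BR [358. 129.]
lidR [309. 136.]
brk [232. 128.]
(array([  3.1,   3.9, 264.7]), array([ 0.   , -0.001,  0.013]))
```

View pics/w1.png

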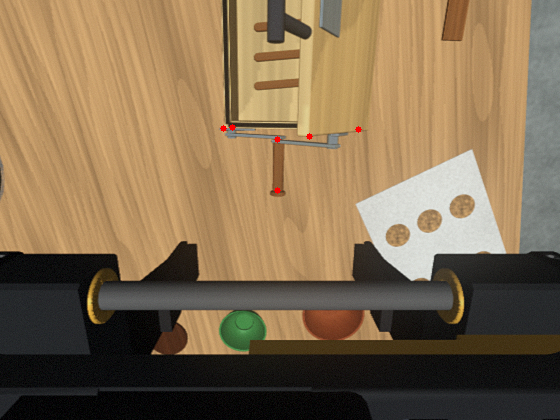

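The wrist view agrees with the fit: the pull shaft is at column ~278 and the knob at (278,192), both on the predicted dots. I'll descend and close lightly to feel for it.

Call:
{"api": "send_rows", "payload": {"plan": [[87,3,4,40,0,0,0.013],[87,0,0,45,0,0,0],[87,0,0,45,0,0,0],[87,0,0,45,0,0,0],[60,0,0,40,0,0,0],[40,0,0,30,0,0,0],[30,0,0,20,0,0,0],[26,0,0,0,0,0,0],[26,0,0,0,0,0,0],[26,0,0,0,0,0,0]], "grip_force": 4}}

```text
time_s: 4.45
tool_pos: [0.5754, -0.0913, 0.1087]
tool_rot: [179.9, -0.0, 79.8]
force: [-0.6, -0.5, -0.6]
grip_width: 0.0469
```

Call:
{"api": "send_rows", "payload": {"plan": [[18,0,0,0,0,0,0],[14,0,0,0,0,0,0],[10,0,0,0,0,0,0],[10,0,0,0,0,0,0],[10,0,0,0,0,0,0]], "grip_force": 4}}

```text
time_s: 4.95
tool_pos: [0.5739, -0.092, 0.1076]
tool_rot: [-179.9, -0.0, 79.8]
force: [-1.1, 1.2, 1.7]
grip_width: 0.0133
```

It is pinched at 13 mm and the side forces balance. I'll grip at 11 N and start the slow arc.

Call:
{"api": "send_rows", "payload": {"plan": [[5,0,0,0,0,0,0],[5,0,0,0,0,0,0],[5,0,-0.6,-0.8,0,0,0],[5,0,-0.6,-0.8,0,0,0],[5,0,-0.6,-0.8,0,0,0],[5,0,-0.6,-0.8,0,0,0],[5,0,-0.6,-0.8,0,0,0],[5,0,-0.6,-0.8,0,0,0]], "grip_force": 11}}

```text
time_s: 5.75
tool_pos: [0.5713, -0.0916, 0.1116]
tool_rot: [179.9, 0.0, 79.8]
force: [5.9, 1.0, -10.5]
grip_width: 0.0134
```

Call:
{"api": "send_rows", "payload": {"plan": [[5,0,-0.6,-0.8,0,0,0],[5,0,-0.6,-0.7,0,0,0],[5,0,-0.6,-0.7,0,0,0],[5,0,-0.6,-0.7,0,0,0],[5,0,-0.6,-0.7,0,0,0],[5,0,-0.6,-0.7,0,0,0]]}}

```text
time_s: 6.35
tool_pos: [0.5682, -0.0909, 0.1162]
tool_rot: [179.9, -0.0, 79.8]
force: [5.8, 1.6, -9.4]
grip_width: 0.0134
```

Call:
{"api": "send_rows", "payload": {"plan": [[5,0,-0.7,-0.7,0,0,0],[5,0,-0.7,-0.7,0,0,0],[5,0,-0.7,-0.7,0,0,0],[5,0,-0.7,-0.7,0,0,0],[5,0,-0.7,-0.7,0,0,0],[5,0,-0.75,-0.65,0,0,0],[5,0,-0.75,-0.65,0,0,0],[5,0,-0.75,-0.65,0,0,0],[5,0,-0.75,-0.65,0,0,0],[5,0,-0.75,-0.65,0,0,0],[5,0,-0.75,-0.65,0,0,0]]}}

```text
time_s: 7.45
tool_pos: [0.5613, -0.0895, 0.1244]
tool_rot: [179.8, -0.0, 79.8]
force: [6.2, 1.0, -7.5]
grip_width: 0.0135
```

Call:
{"api": "send_rows", "payload": {"plan": [[5,0,-0.8,-0.6,0,0,0],[5,0,-0.8,-0.6,0,0,0],[5,0,-0.8,-0.6,0,0,0],[5,0,-0.8,-0.6,0,0,0],[5,0,-0.8,-0.6,0,0,0],[5,0,-0.8,-0.6,0,0,0],[5,0,-0.85,-0.55,0,0,0],[5,0,-0.85,-0.55,0,0,0],[5,0,-0.85,-0.55,0,0,0],[5,0,-0.85,-0.55,0,0,0],[5,0,-0.85,-0.55,0,0,0],[5,0,-0.85,-0.55,0,0,0]]}}

```text
time_s: 8.65
tool_pos: [0.5524, -0.0877, 0.132]
tool_rot: [179.6, -0.0, 79.8]
force: [7.0, 0.9, -5.2]
grip_width: 0.0136
```

Call:
{"api": "send_rows", "payload": {"plan": [[5,0,-0.85,-0.5,0,0,0],[5,0,-0.85,-0.5,0,0,0],[5,0,-0.9,-0.45,0,0,0],[5,0,-0.9,-0.45,0,0,0],[5,0,-0.9,-0.45,0,0,0],[5,0,-0.9,-0.45,0,0,0],[5,0,-0.9,-0.45,0,0,0],[5,0,0,0,0,0,0]]}}

```text
time_s: 9.45
tool_pos: [0.5459, -0.0866, 0.1354]
tool_rot: [179.7, -0.1, 79.8]
force: [5.6, 0.8, -4.7]
grip_width: 0.0133
```

Run:
```python
from h import *
import cv2
for c in ("top","scene"): cv2.imwrite(f"pics/{c}1.png",env.read_camera(c)[:,:,::-1])
a=cv2.resize(cv2.imread("pics/top1.png")[120:250,170:350],None,fx=2.2,fy=2.2)
b=cv2.resize(cv2.imread("pics/scene1.png")[150:290,230:370],None,fx=286/140,fy=286/140)
cv2.imwrite("pics/c1.png",np.hstack([a,b]))
print(env.get_obs()["force"])
```

```text
[ 5.18012385  1.25644113 -2.95196049]
```

View pics/c1.png

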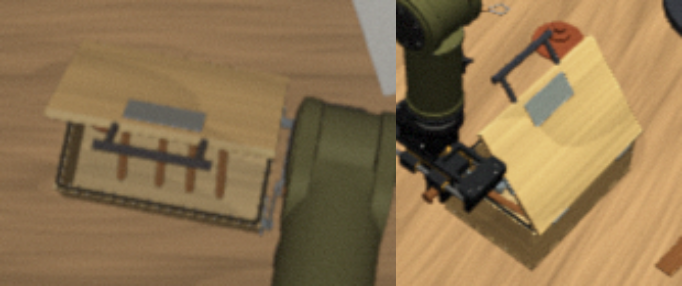

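Run:
```python
from h import *
P=np.load("P.npy")
K={c:env.get_calibration(c) for c in("top","scene")}
ob=[("top",.065,213.6,186.4),("top",-.065,265.5,194.1),("scene",-.065,230+99/2.043,150+80/2.043),("scene",.065,230+153/2.043,150+36/2.043)]
g=lambda q:np.concatenate([proj(K[c],c2w(lidpt(.225,y,.006,q[0]),P))-[u,v] for c,y,u,v in ob])
s=least_squares(g,[.2]);l=s.x[0];print(l,s.fun.round(1))
print(c2w(lidpt(.225,0,.006,l),P), lidpt(.225,0,.006,l))
```

```text
0.1600187073492226 [-1.2 -1.   1.1  1.  -0.8  0.8  0.5 -1.8]
[0.57705588 0.09513062 0.27823053] [-0.04745864  0.          0.27823053]
```

The lid is at about 0.16 rad, past centre and held. I'll lift a few mm more, then let go.

Call:
{"api": "send_rows", "payload": {"plan": [[5,0,-0.9,-0.4,0,0,0],[5,0,-0.9,-0.4,0,0,0],[5,0,-0.9,-0.4,0,0,0],[5,0,-0.9,-0.4,0,0,0],[5,0,0,0,0,0,0],[5,0,0,0,0,0,0],[18,0,0,0,0,0,0],[30,0,0,0,0,0,0],[40,0,0,0,0,0,0],[40,0,0,0,0,0,0]]}}

```text
time_s: 10.55
tool_pos: [0.5396, -0.0865, 0.1359]
tool_rot: [-180.0, 0.0, 79.7]
force: [-0.1, -0.6, -1.2]
grip_width: 0.034
```

Call:
{"api": "send_rows", "payload": {"plan": [[40,0,0,-20,0,0,0],[40,0,0,-40,0,0,0],[40,0,0,-50,0,0,0],[40,0,0,-50,0,0,0],[40,0,0,-50,0,0,0],[40,0,0,-15,0,0,0],[40,0,0,0,0,0,0]]}}

```text
time_s: 11.25
tool_pos: [0.5409, -0.0868, 0.3636]
tool_rot: [179.7, -0.1, 79.7]
force: [1.7, 0.4, -0.5]
grip_width: 0.0401
```

Run:
```python
from h import *
import cv2
P=np.load("P.npy")
im=env.read_camera("scene")[:,:,::-1]; k=env.get_calibration("scene")
im=cv2.resize(im[150:290,220:380],None,fx=3,fy=3)
for y in(.065,-.065):
  for l in (.1,.2,.3):
    u=(proj(k,c2w(lidpt(.225,y,.006,l),P))-[220,150])*3; cv2.circle(im,tuple(int(x) for x in u),2,(0,0,255),-1)
a=env.read_camera("top")[:,:,::-1]; a=cv2.resize(a[120:250,170:300],None,fx=420/130,fy=420/130); k=env.get_calibration("top")
for y in(.065,-.065):
  for l in (.1,.2,.3):
    u=(proj(k,c2w(lidpt(.225,y,.006,l),P))-[170,120])*420/130; cv2.circle(a,tuple(int(x) for x in u),2,(0,0,255),-1)
im=cv2.resize(im,(400,350));a=cv2.resize(a,(350,350))
cv2.imwrite("pics/c2.png",np.hstack([im,a]))
l=.2
t=c2w(lidpt(.225,0,.006,l),P); print(t,delta(t+[0,0,.05],[180,0,np.degrees(P[2])+90]))
```

```text
[0.57015267 0.09637313 0.27259379] (array([185.2,  -2.2,  36.8]), array([-0.002,  0.   , -0.001]))
```

View pics/c2.png

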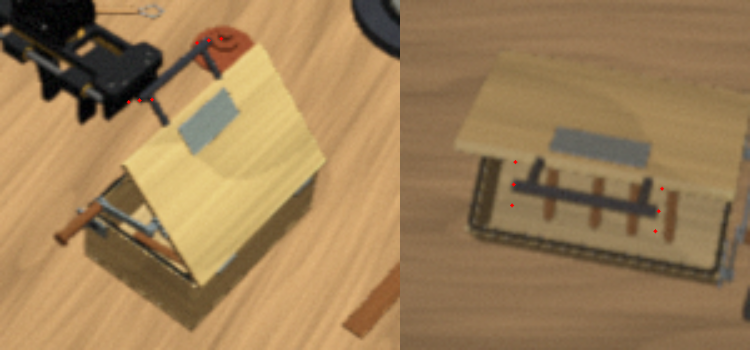

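The lid stays by itself at about 0.2 rad, where the bar ends coincide with the middle dots. I'll move over the bar and take it.

Call:
{"api": "send_rows", "payload": {"plan": [[40,45,-1,0,0,0,0],[40,48,-1,0,0,0,0],[40,48,0,0,0,0,0],[40,44,0,15,0,0,0],[40,0,0,30,0,0,0],[40,0,0,30,0,0,0],[40,0,0,25,0,0,0],[40,0,0,10,0,0,0],[40,0,0,0,0,0,0]], "grip_force": 4}}

```text
time_s: 12.25
tool_pos: [0.5691, 0.0958, 0.2477]
tool_rot: [-179.7, 0.2, 79.7]
force: [0.3, -0.9, 0.6]
grip_width: 0.0403
```

Call:
{"api": "send_rows", "payload": {"plan": [[24,0,0,0,0,0,0],[16,0,0,0,0,0,0],[8,0,0,0,0,0,0],[8,0,0,0,0,0,0],[8,0,0,0,0,0,0]], "grip_force": 4}}

```text
time_s: 12.75
tool_pos: [0.5695, 0.0966, 0.2515]
tool_rot: [-179.8, -0.0, 79.8]
force: [-4.4, 0.2, 2.8]
grip_width: 0.0121
```

It is pinched at 12 mm. I'll grip at 11 N and ease the lid down along the arc.

Call:
{"api": "send_rows", "payload": {"plan": [[5,0,-1,0,0,0,0],[5,0,-0.5,0,0,0,0],[5,0,-1.1,1,0,0,0],[5,0,-1.1,1,0,0,0],[5,0,-1.1,1,0,0,0],[5,0,-1.1,1,0,0,0],[5,0,-1.1,1,0,0,0],[5,0,-1.1,1,0,0,0],[5,0,-1.1,1,0,0,0],[5,0,-1.1,1,0,0,0]], "grip_force": 11}}

```text
time_s: 13.75
tool_pos: [0.5614, 0.0981, 0.2438]
tool_rot: [179.9, -0.1, 79.7]
force: [-2.4, -0.6, 5.5]
grip_width: 0.0113
```

Call:
{"api": "send_rows", "payload": {"plan": [[5,0,-2.1,2.1,0,0,0],[5,0,-2.1,2.1,0,0,0],[5,0,-2.1,2.1,0,0,0],[5,0,-2.1,2.1,0,0,0],[5,0,-2,2.2,0,0,0],[5,0,-2,2.2,0,0,0],[5,0,-2,2.2,0,0,0],[5,0,-2,2.2,0,0,0],[5,0,-1.9,2.3,0,0,0],[5,0,-1.9,2.3,0,0,0],[5,0,-1.9,2.3,0,0,0],[5,0,-1.9,2.3,0,0,0]]}}

```text
time_s: 14.95
tool_pos: [0.5375, 0.1025, 0.2161]
tool_rot: [179.9, -0.0, 79.7]
force: [2.5, 1.7, -0.4]
grip_width: 0.0113
```

```bash
cat > st.py <<'E'
from h import *
P=np.load("P.npy");o=env.get_obs()
A=R.from_euler('xyz',o["tool_rot"],degrees=True)
g=w2c(o["tool_pos"]-A.apply([0,0,.0187]),P)
d=np.array([.09-g[0],g[2]-.1]);print("grip chest mm",(g*1e3).round(1),"r",(np.hypot(*d)*1e3).round(1),"phi",np.degrees(np.arctan2(d[1],d[0])).round(1),o["force"].round(1),o["time_s"])
E
python3 st.py
```

```text
grip chest mm [-8.770e+01  2.000e-01  2.348e+02] r 223.1 phi 37.2 [ 2.5  1.7 -0.4] 14.95
```

Call:
{"api": "send_rows", "payload": {"plan": [[5,0,-1.8,2.4,0,0,0],[5,0,-1.8,2.4,0,0,0],[5,0,-1.8,2.4,0,0,0],[5,0,-1.8,2.4,0,0,0],[5,0,-1.6,2.5,0,0,0],[5,0,-1.6,2.5,0,0,0],[5,0,-1.6,2.5,0,0,0],[5,0,-1.6,2.5,0,0,0],[5,0,-1.4,2.6,0,0,0],[5,0,-1.4,2.6,0,0,0],[5,0,-1.4,2.6,0,0,0],[5,0,-1.4,2.6,0,0,0]]}}

```text
time_s: 16.15
tool_pos: [0.5181, 0.1061, 0.1862]
tool_rot: [-180.0, -0.0, 79.8]
force: [3.3, 3.7, -1.6]
grip_width: 0.0114
```

```bash
python3 st.py
```

```text
grip chest mm [-107.4    0.3  204.9] r 223.6 phi 28.0 [ 3.3  3.7 -1.6] 16.15
```

Call:
{"api": "send_rows", "payload": {"plan": [[5,0,-1.4,2.7,0,0,0],[5,0,-1.4,2.7,0,0,0],[5,0,-1.4,2.7,0,0,0],[5,0,-1.4,2.7,0,0,0],[5,0,-1.2,2.8,0,0,0],[5,0,-1.2,2.8,0,0,0],[5,0,-1.2,2.8,0,0,0],[5,0,-1.2,2.8,0,0,0],[5,0,-1,2.8,0,0,0],[5,0,-1,2.8,0,0,0],[5,0,-1,2.8,0,0,0],[5,0,-1,2.8,0,0,0]]}}

```text
time_s: 17.35
tool_pos: [0.5038, 0.1087, 0.153]
tool_rot: [-180.0, -0.0, 79.8]
force: [2.9, 4.9, -2.5]
grip_width: 0.012
```

```bash
python3 st.py
```

```text
grip chest mm [-122.     0.4  171.7] r 223.8 phi 18.7 [ 2.9  4.9 -2.5] 17.35
```

Call:
{"api": "send_rows", "payload": {"plan": [[5,0.1,-0.9,2.8,0,0,0],[5,0.1,-0.9,2.8,0,0,0],[5,0.1,-0.9,2.8,0,0,0],[5,0.1,-0.9,2.8,0,0,0],[5,0.1,-0.7,2.9,0,0,0],[5,0.1,-0.7,2.9,0,0,0],[5,0.1,-0.7,2.9,0,0,0],[5,0.1,-0.7,2.9,0,0,0],[5,0.1,-0.5,2.9,0,0,0],[5,0.1,-0.5,2.9,0,0,0],[5,0.1,-0.5,2.9,0,0,0],[5,0.1,-0.5,2.9,0,0,0]]}}

```text
time_s: 18.55
tool_pos: [0.4953, 0.1103, 0.1182]
tool_rot: [-179.9, 0.1, 79.7]
force: [-2.1, 0.4, -1.5]
grip_width: 0.0115
```

```bash
python3 st.py
```

```text
grip chest mm [-130.6    0.5  136.9] r 223.6 phi 9.5 [-2.1  0.4 -1.5] 18.55
```

Call:
{"api": "send_rows", "payload": {"plan": [[5,0,-0.4,2.9,0,0,0],[5,0,-0.4,2.9,0,0,0],[5,0,-0.4,2.9,0,0,0],[5,0,-0.4,2.9,0,0,0],[5,0,-0.3,2.7,0,0,0],[5,0,-0.3,2.5,0,0,0],[5,0,-0.2,2,0,0,0],[5,0,-0.2,2,0,0,0],[5,0,-0.1,1.5,0,0,0],[5,0,0,1,0,0,0],[5,0,0,0,0,0,0],[5,0,0,0,0,0,0]]}}

```text
time_s: 19.75
tool_pos: [0.4929, 0.1109, 0.0951]
tool_rot: [-179.9, 0.1, 79.7]
force: [-4.5, -0.6, -1.8]
grip_width: 0.0117
```

```bash
python3 st.py
```

```text
grip chest mm [-133.     0.6  113.8] r 223.4 phi 3.5 [-4.5 -0.6 -1.8] 19.75
```

Call:
{"api": "send_rows", "payload": {"plan": [[5,0,-0.4,1,0,0,0],[5,0,-0.4,1,0,0,0],[5,0,-0.3,1,0,0,0],[5,0,0,1,0,0,0],[5,0,0,1,0,0,0],[5,0,0,1,0,0,0],[5,0,0,0,0,0,0]]}}

```text
time_s: 20.45
tool_pos: [0.4927, 0.111, 0.0894]
tool_rot: [180.0, 0.0, 79.7]
force: [-2.2, -4.4, -2.5]
grip_width: 0.0111
```

Call:
{"api": "send_rows", "payload": {"plan": [[5,0,0,0.7,0,0,0],[5,0,0,0.7,0,0,0],[5,0,0,0,0,0,0]]}}

```text
time_s: 20.75
tool_pos: [0.4926, 0.1111, 0.0881]
tool_rot: [180.0, 0.0, 79.7]
force: [-2.4, -5.2, -4.3]
grip_width: 0.0117
```

Call:
{"api": "send_rows", "payload": {"plan": [[5,0,0,0.5,0,0,0],[5,0,0,0.5,0,0,0],[5,0,0,0,0,0,0],[5,0,0,0,0,0,0]]}}

```text
time_s: 21.15
tool_pos: [0.4927, 0.1111, 0.0878]
tool_rot: [180.0, 0.0, 79.7]
force: [-2.9, -5.3, 2.2]
grip_width: 0.0118
```

Call:
{"api": "send_rows", "payload": {"plan": [[5,0,0,0.5,0,0,0],[5,0,0,0.5,0,0,0],[5,0,0,0,0,0,0]]}}

```text
time_s: 21.45
tool_pos: [0.4927, 0.1112, 0.0877]
tool_rot: [180.0, -0.0, 79.7]
force: [-5.7, -6.2, 7.6]
grip_width: 0.0113
```

The lid has stopped on the rim: z holds at 0.0877 while the force turns upward. I'll relax and let go by opening only to 34 mm.

Call:
{"api": "send_rows", "payload": {"plan": [[5,0,0,-0.8,0,0,0],[5,0,0,0,0,0,0],[16,0,0,0,0,0,0],[24,0,0,0,0,0,0],[34,0,0,0,0,0,0],[34,0,0,0,0,0,0],[34,0,0,-10,0,0,0],[34,0,0,-30,0,0,0],[34,0,0,-40,0,0,0],[34,0,0,-30,0,0,0],[34,0,0,0,0,0,0]]}}

```text
time_s: 22.55
tool_pos: [0.4955, 0.1126, 0.2026]
tool_rot: [179.5, -0.3, 79.7]
force: [1.0, 0.3, 0.5]
grip_width: 0.034
```

Run:
```python
from h import *
import cv2
P=np.load("P.npy");k=env.get_calibration("wrist")
im=env.read_camera("wrist")[:,:,::-1].copy()
for x,y in((-.04,.045),(-.08,.045),(-.04,-.045),(-.08,-.045)):
    u=proj(k,c2w([x,y,.115],P)); print(u); cv2.circle(im,tuple(int(v) for v in u),2,(0,0,255),-1)
s=env.read_camera("scene")[:,:,::-1]
cv2.imwrite("pics/c3.png",np.hstack([cv2.resize(im,(427,320)),cv2.resize(s[150:300,220:380],(341,320))]))
o=env.get_obs();print(o["force"],o["wrist_torque"],o["tool_pos"])
print(delta(c2w([-.06,0,.135],P),[180,0,np.degrees(P[2])+90]))
```

```text
[388.49303883 160.37457065]
[337.78845498 160.53175022]
[378.4311902  264.58989046]
[332.31608478 264.8462358 ]
[-1.13138212  0.15692757 -1.21957054] [-0.06627801  0.12946173  0.04280651] [0.49286119 0.11189666 0.19801763]
(array([-1.6, 73.2, 63.2]), array([ 0.002, -0.001, -0.001]))
```

View pics/c3.png

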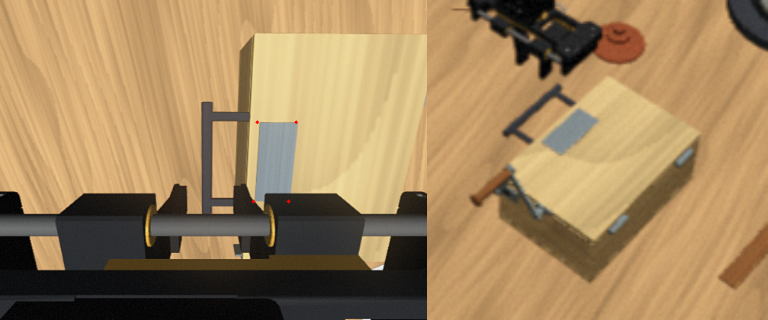

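The lid is shut flat and the plate corners coincide with the predicted dots at wrist-view (257,122) and (296,122). I'll press with closed fingers.

Call:
{"api": "send_rows", "payload": {"plan": [[0,0,20,0,0,0,0],[0,-1,30,0,0,0,0],[0,-1,23,10,0,0,0],[0,0,0,20,0,0,0],[0,0,0,20,0,0,0],[0,0,0,15,0,0,0],[0,0,0,5,0,0,0],[0,0,0,2,0,0,0],[0,0,0,0,0,0,0],[0,0,0,0,0,0,0]], "grip_force": 10}}

```text
time_s: 23.65
tool_pos: [0.5644, 0.0968, 0.1259]
tool_rot: [179.9, -0.1, 79.7]
force: [-0.5, -0.7, 0.0]
grip_width: 0.0
```

Run:
```python
from h import *
P=np.load("P.npy")
print(delta(c2w([-.06,0,.115],P)),env.get_obs()["force"],env.get_obs()["force"])
```

```text
(array([ 0.5,  0.2, 10.9]), None) [-0.51562824 -0.67714259  0.0133358 ] [-0.51562824 -0.67714259  0.0133358 ]
```

Call:
{"api": "send_rows", "payload": {"plan": [[0,0,0,2,0,0,0],[0,0,0,2,0,0,0],[0,0,0,2,0,0,0],[0,0,0,1,0,0,0],[0,0,0,1,0,0,0],[0,0,0,1,0,0,0],[0,0,0,0,0,0,0],[0,0,0,0,0,0,0]]}}

```text
time_s: 24.45
tool_pos: [0.5638, 0.0967, 0.1159]
tool_rot: [180.0, -0.0, 79.7]
force: [0.9, -0.7, -0.4]
grip_width: 0.0004
```

Call:
{"api": "send_rows", "payload": {"plan": [[0,0,0,0.5,0,0,0],[0,0,0,0.5,0,0,0],[0,0,0,0.5,0,0,0],[0,0,0,0,0,0,0]]}}

```text
time_s: 24.85
tool_pos: [0.564, 0.0967, 0.1155]
tool_rot: [180.0, -0.0, 79.7]
force: [-2.7, -1.3, 5.8]
grip_width: 0.0004
```

Call:
{"api": "send_rows", "payload": {"plan": [[0,0,0,0.5,0,0,0],[0,0,0,0.5,0,0,0],[0,0,0,0.5,0,0,0],[0,0,0,0,0,0,0]]}}

```text
time_s: 25.25
tool_pos: [0.564, 0.0967, 0.1154]
tool_rot: [180.0, -0.1, 79.7]
force: [-5.5, -1.3, 14.4]
grip_width: 0.0005
```

Call:
{"api": "send_rows", "payload": {"plan": [[0,0,0,0.5,0,0,0],[0,0,0,0.5,0,0,0],[0,0,0,0,0,0,0],[0,0,0,0,0,0,0]]}}

```text
time_s: 25.65
tool_pos: [0.564, 0.0967, 0.1153]
tool_rot: [180.0, -0.1, 79.7]
force: [-8.3, -1.6, 18.7]
grip_width: 0.0008
```

Call:
{"api": "send_rows", "payload": {"plan": [[0,0,0,0,0,0,0],[0,0,0,0,0,0,0],[0,0,0,0,0,0,0],[0,0,0,0,0,0,0],[0,0,0,0,0,0,0]]}}

```text
time_s: 26.15
tool_pos: [0.564, 0.0967, 0.1153]
tool_rot: [180.0, -0.1, 79.7]
force: [-7.6, -1.4, 18.1]
grip_width: 0.0008
```

Call:
{"api": "send_rows", "payload": {"plan": [[0,0,0,0.4,0,0,0],[0,0,0,0,0,0,0],[0,0,0,0,0,0,0],[0,0,0,0,0,0,0],[0,0,0,0,0,0,0],[0,0,0,0,0,0,0],[0,0,0,0,0,0,0],[0,0,0,0,0,0,0],[0,0,0,0,0,0,0]]}}

```text
time_s: 27.05
tool_pos: [0.564, 0.0967, 0.1153]
tool_rot: [180.0, -0.1, 79.7]
force: [-9.1, -1.3, 20.5]
grip_width: 0.0007
```

Call:
{"api": "send_rows", "payload": {"plan": [[0,0,0,-2,0,0,0],[0,0,0,-3,0,0,0],[0,0,0,-15,0,0,0],[0,0,0,-40,0,0,0],[0,0,0,-50,0,0,0],[0,0,0,-40,0,0,0],[0,0,0,0,0,0,0],[0,0,0,0,0,0,0]]}}

```text
time_s: 27.85
tool_pos: [0.5645, 0.0968, 0.2631]
tool_rot: [179.9, -0.1, 79.7]
force: [-0.1, 0.2, -1.1]
grip_width: 0.0005
```

Run:
```python
from h import *
import cv2
s=env.read_camera("scene")[:,:,::-1]
cv2.imwrite("pics/c4.png",cv2.resize(s[130:390,140:400],(520,520)))
print(env.get_obs()["force"].round(1))
```

```text
[-0.3  0.1 -1.2]
```

View pics/c4.png

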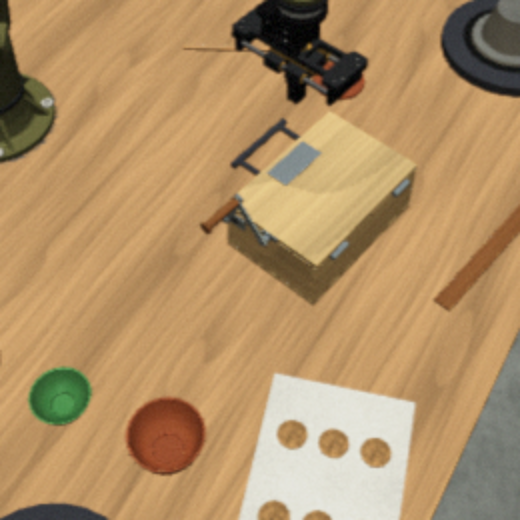

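The lid is shut at (235–415, 115–265), the arm hangs clear above it, and the pottery is where it was. I'll hand in.

```bash
python3 -c "
from cell import env
print(env.sign_off())"
```

```text
the job is handed in; nothing more can be done
None
```

The damp chest is shut and its gasket pressed, and the job is handed in at about 28 s of the 72 s allowed; the hand-in itself gave no verdict.

- **Stay:** I pinched the wooden pull at 11 N and swung the knee about 43 mm up and past centre. It resisted with about 12 N at most. The lid then stayed by itself at about 0.2 rad.
- **Lid:** I carried it down by the bar at about 30 mm/s, slower at the end, until it stopped on the rim. There the downward push reached 7.6 N. I then let go with a small opening of 34 mm.
- **Plate:** I pressed down with closed fingers, building up to 18–18.7 N for about half a second. I then added slightly more and held for 0.8 s, with 20.5 N read at the end of that hold. A sideways force of up to 9 N came with the press, for a total of about 22 N, below 35 N.

**Last checks:** the wrist force was back near zero. The final picture showed the lid flat shut, the gripper clear above it, and the bowl and dish unmoved. The pot lid was partly hidden behind the gripper in that picture, but the arm was never near it. None of the checks failed or disagreed. Forces were only read at the end of each move, so short peaks in between were not seen.

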